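Fit the three-hole heat sink on the power-supply posts

TASK

Fit the three-hole heat sink onto the opened power-supply chassis: turn it so that its three holes match the three posts, slide it down over them in your grip rather than dropping it on, and leave it released, lying flat on the deck. Leave the two-hole heat sink where it is.

Things in the scene. Friction and masses are not known exactly. Their poses are not given: they have to be found in the camera images.
- sink_mid (a point): Loose aluminium heat sink, 0.24 to 0.42 kg; point at its centre, 25 mm above its underside, z up. Plate 110 (x) x 96 (y) x 6 mm, its top 19 mm below the point. Mid-plate fin block 44 (x) x 30 (y) mm, its top 25 mm above the point: grip it across the 30 mm (along y), fingertips clear of the plate. Three 24 mm through holes at (x, y) = (-38, 0), (36, 32), (36, -32) mm.
- seat (a point): On the deck (45 mm above the bench) of the fixed dark grey chassis, 200 x 220 mm; axes turn with it, z up. Three white tapered posts, 28 mm tall, 10 mm thick at the foot, 4 at the tip, at (x, y) = (-38, 0), (36, 32), (36, -32) mm from this point, as the sink's holes: fitted, the sink's x lies along this x, its centre 25 mm above. Parts up to 28 mm tall stand on the deck beyond y = 98 mm.
- spare_mid (a point): Centre, 25 mm above its underside, of a second loose heat sink, z up: same plate, fins and size, but only two 24 mm holes, at (x, y) = (-40, 0) and (40, 0) mm. It does not fit the posts and is to be left alone.
Mind the look-alikes: they are no part of the job. Leave any turquoise or yellow look-alike of the part that bears sink_mid alone.

How it is judged:
On the way:
1. the gripped three-hole heat sink is over the posts, at least 8 mm down on all of them (horizontal distance between sink_mid and seat below 0.014 m and z of sink_mid in the frame of seat below 0.045 m and angle between sink_mid's own z axis and vertical below 0.15 rad and angle between the x axis of sink_mid and the x axis of seat, either way round below 0.25 rad and contact force between the fingers and sink above 0.5 N), for 0.1 s.
At the end, for the whole second after the job is handed in: The three-hole heat sink lies flat on the deck (within 4 mm of full depth and 0.08 rad of level), all three posts through its holes, centred within 14 mm and turned within 0.25 rad, at rest and released; the two-hole heat sink is within 30 mm of where it was (horizontal distance between sink_mid and seat below 0.014 m and z of sink_mid in the frame of seat between 0.021 and 0.029 m and angle between sink_mid's own z axis and vertical below 0.08 rad and angle between the x axis of sink_mid and the x axis of seat, either way round below 0.25 rad and linear speed of sink below 0.02 m/s and distance of spare_mid from where it was at the start of the episode below 0.03 m); the robot touches nothing.
It fails at once if the two-hole heat sink is moved more than 30 mm (distance of spare_mid from where it was at the start of the episode above 0.03 m).
It also fails if it takes over 38 s, if anything falls off the work surface, if the arm or the gripper's body presses on something with over 40 N, if the wrist force passes 120 N, or if a joint passes its speed limit or range.

ROBOT

A 6-joint arm with a two-finger parallel gripper is mounted at the origin on the work surface. World frame = base frame: x ahead of the robot, y to its left, z up, the work surface at z = 0. Lengths are in m, angles in rad, forces in N, time in s.
With the tool pointing down it reaches from about 0.375 to 0.975 m from the base axis. Payload 3.8 kg.
Tool frame: the origin (TCP) lies on the centre line of the jaws, within the pads' length; the fingertips stand 8 mm ahead of it and the grasp point (between the pads) lies 11 mm behind it; z points along the fingers, y is the direction in which the jaws open and shut (so a half turn about z gives the same grasp; the last joint's range is limited). The gripper opens to 85 mm and grips with 20 to 120 N. Pads are 22 mm wide; open, the fingers measure 114 mm over their backs; the gripper's body (76 mm by 85 mm) begins 54 mm behind the grasp point. The pads swing forward as they close: fully open they stand 13 mm farther back than shut.
Start: joints at [1.181, 0.264, 1.604, -0, 1.274, -0.037], TCP at [0.233, 0.633, 0.239] pointing down, gripper open.
Joint ranges: [-2.63, 2.63], [-0.94, 2.18], [0.31, 2.57], [-1.31, 4.45], [0, 2.66], [-2.55, 2.55]. Speed limits (rad/s): [2.57, 2.57, 3.14, 3.14, 3.14, 3.14].

INTERFACE

Orientations are given as a rotation vector (axis times angle).
In Python, from workcell import * gives the robot as it stands.
- The arm moves only by the tool play_rows, never from a script. Its arguments are lists of equal length, an entry for each row: "slide": the shift along the tool's x, y, z in cm, a list of three; "delta_rot": the turn, a rotation vector about the tool's x, y, z in rad, a list of three. In form: {"slide": [[x, y, z], ...], "delta_rot": [[wx, wy, wz], ...]}. A call has 1 to 12 rows; each row is the pose to reach, as a shift and turn from the pose measured when the call began, along the tool's axes at that moment; what a row does not reach only later rows make up. A row lasts 1/12 s, in which the tool goes at most 41.7 mm and 7.16 degrees, less where a joint would pass 70% of its speed; a pose out of reach is approached as far as the arm can. A call with a gripper value outside its range is refused whole. "hand" is the opening, from 0 (shut) to 1 (fully open), set as the call begins (left out, the last holds). The fingers move at their own pace and stop on an object; "force" is the grip in N (left out, the last holds). Time passes only in rows, so rows that repeat a pose let the fingers close. It gives the time, the measured TCP pose, the force and the opening at its end, in the units of the state.
- read_state(): the state, without advancing time (a new reading comes with each control period).
- read_camera(name): name is "scene" or "top" or "wrist"; returns a dict with "image" (420x560x3 uint8, red, green, blue), "depth" (420x560 float32, m along the optical axis (not along the pixel's ray), 0 where there is no reading), "fovy" (degrees; the focal length in pixels is half the picture's height over the tangent of half this angle, whatever the lens; pixels are square), "cx", "cy" (the principal point, pixels), "k1" (the pictures are not rectified: a ray, as slopes to the right and down, at radius r is drawn at 1 + k1 r^2 times it, then the intrinsics apply), "world_from_camera" (4x4, takes a point from camera to world coordinates); the wrist camera has in their place "hand_eye" (4x4, takes a point from camera to tool coordinates, whose origin is the TCP and whose axes are the flange's). Camera axes: x right, y up, looking along -z (the intrinsics and any distortion apply to the point x, -y, -z); pixel columns grow to the right and rows downward; lengths in m; the calibration is good to about 2 mm. A picture is of the moment at which its call begins: read the wrist's pose just before it.
- finish_job(): hands the job in, once; it reports no verdict.
Trained networks look in a picture, given as the dict that the camera call returned (one of the last four; its "shot" number tells which), for a name from the list of things; names that differ only in an ending like _2 or _b are one class to them, and where a whole thing is asked for, a point or a joint stands for the part that bears it (a point fixed in the world has none). Each returns a list of dicts, best first, with "conf" (0 to 1); they miss things now and then, are a little off and sometimes report something else, mostly with a low value. They report only what shows in the picture. A call takes as long as a camera call. They do not tell look-alikes from the thing itself.
- spot_in(target, picture): "bbox" ([centre column, centre row, width, height] in pixels, round what is visible of it).
- landmark_of(target, picture): "at" ([column, row] in pixels: a listed point, or the origin of a listed thing).
The state is a dict: "time": time; "q": joint angles; "joint_vel": joint speeds; "joint_torque": joint torques, N m; "tool_pos": TCP position; "tcp_rot": TCP orientation; "wrist_force": force on the tool from outside, world axes, zero at the start; "torque": the same for the moment, N m; "width": opening from 0.0 (shut) to 1.0 (fully open).
Only numpy, scipy, OpenCV 4.12 (cv2) and the standard library are available. Lean on these libraries where they do the work, as an engineer would, in place of code of your own. Each camera call takes 0.05 s, during which the arm holds its last target.

## Working session

There is one attempt and no reset: what is moved stays moved. The work goes in short steps, Python scripts to look and compute and a tool call to move; the robot and the scene stay as the last step left them, time stands still between calls to the robot, and variables do not carry over. Pictures are saved under pics/ and viewed, and the job is handed in when it is done.

Besides the shell and the picture viewer there is one more tool, called after "Request:" as name(argument=value, ...) on one line, values as JSON. play_rows: Moves the arm, as the interface text tells. Its arguments: {"type":"object","properties":{"slide":{"type":"array"},"delta_rot":{"type":"array"},"hand":{"type":"number"},"force":{"type":"number"}},"required":["slide","delta_rot"]}

```bash
ls; mkdir -p pics; cat > h.py <<'E'
from workcell import *
import numpy as np, cv2
from scipy.spatial.transform import Rotation as R
def K(p):
    h=p["image"].shape[0]; f=h/2/np.tan(np.radians(p["fovy"])/2)
    return np.array([[f,0,p["cx"]],[0,f,p["cy"]],[0,0,1]]),np.array([p["k1"],0,0,0,0.])
def ext(p,s=None):
    if "world_from_camera" in p: return np.array(p["world_from_camera"])
    T=np.eye(4);T[:3,:3]=R.from_rotvec(s["tcp_rot"]).as_matrix();T[:3,3]=s["tool_pos"]
    return T@np.array(p["hand_eye"])
def ray(p,uv,T):
    k,d=K(p);u=cv2.undistortPoints(np.array(uv,float).reshape(-1,1,2),k,d).reshape(-1,2)
    v=np.c_[u[:,0],-u[:,1],-np.ones(len(u))]
    return T[:3,3],v@T[:3,:3].T   # unit depth scaling
def atz(p,uv,T,z):
    o,v=ray(p,uv,T); return o+v*((z-o[2])/v[:,2])[:,None]
def proj(p,X,T):
    k,d=K(p);Ti=np.linalg.inv(T);c=np.asarray(X,float).reshape(-1,3)@Ti[:3,:3].T+Ti[:3,3]
    c=c*[1,-1,-1]
    return cv2.projectPoints(c.reshape(-1,1,3),np.zeros(3),np.zeros(3),k,d)[0].reshape(-1,2)
def cloud(p,T):
    h,w=p["depth"].shape;g=np.stack(np.meshgrid(np.arange(w),np.arange(h)),-1).reshape(-1,2)
    o,v=ray(p,g,T);return (o+v*p["depth"].reshape(-1,1)).reshape(h,w,3)
def save(p,n): cv2.imwrite("pics/"+n,p["image"][:,:,::-1])
E
python3 - <<'E'
from h import *
s=read_state();print(s)
for n in ["top","scene","wrist"]:
    p=read_camera(n);save(p,n+"1.png");T=ext(p,s);np.savez(n+"1.npz",T=T,**{k:v for k,v in p.items() if k!="shot"})
    print(n,p["fovy"],p["k1"],T[:3,3])
    for t in ["sink_mid","seat","spare_mid"]:
        l=landmark_of(t,p);b=spot_in(t,p)
        print(t,[(np.round(x["at"],1),round(x["conf"],2),np.round(atz(p,x["at"],T,.045 if t=="seat" else .025)[0],3)) for x in l],[(np.round(x["bbox"]),round(x["conf"],2)) for x in b])
E
```

```text
pics
{'time': 0.0, 'q': array([ 1.18110918e+00,  2.64766006e-01,  1.60539272e+00, -3.86628079e-05,
        1.27368291e+00, -3.68912516e-02]), 'joint_vel': array([-0.00044951,  0.00137578,  0.00145753, -0.00060538, -0.00070022,
       -0.00104866]), 'joint_torque': array([ 9.44313615e-04, -5.15118706e+01, -3.67313719e+01,  1.34816801e-04,
        1.27241638e-02, -7.62197004e-06]), 'tool_pos': array([0.23296319, 0.63275997, 0.23794323]), 'tcp_rot': array([-0.55120592, -3.09241013,  0.00346445]), 'wrist_force': array([0.17552446, 0.44493654, 0.09796416]), 'torque': array([0.01561186, 0.07180933, 0.05544372]), 'width': 1.0025965731221294}
top 49.788936154274296 -0.049558423274862914 [ 0.39085485 -0.06110184  1.0846444 ]
sink_mid [(array([203. , 137.1]), 0.96, array([0.787, 0.098, 0.025])), (array([294.9, 303.4]), 0.81, array([ 0.389, -0.133,  0.025])), (array([395., 191.]), 0.73, array([ 0.662, -0.374,  0.025])), (array([279.4, 225.3]), 0.64, array([ 0.571, -0.094,  0.025]))] [(array([279., 231.,  38.,  49.]), 0.92), (array([394., 192.,  49.,  56.]), 0.88), (array([203., 141.,  40.,  44.
[... 513 characters left out ...]
81, -0.142,  0.025])), (array([285.1, 205.7]), 0.78, array([ 0.556, -0.094,  0.025])), (array([242.1, 320.8]), 0.78, array([0.786, 0.101, 0.025]))] [(array([331., 177.,  45.,  35.]), 0.75), (array([184., 167.,  43.,  29.]), 0.75), (array([285., 216.,  65.,  45.]), 0.72), (array([244., 330.,  77.,  69.]), 0.71)]
seat [(array([385.3, 264.3]), 0.72, array([0.512, 0.163, 0.045]))] [(array([395., 299., 151., 133.]), 0.89)]
spare_mid [(array([264. , 148.4]), 0.59, array([ 0.475, -0.3  ,  0.025]))] [(array([266., 149.,  45.,  32.]), 0.64)]
wrist 64.46390399041427 -0.015589060049836016 [0.16876783 0.65703676 0.37249251]
sink_mid [] []
seat [] [(array([ 84., 416.,  50.,   5.]), 0.52)]
spare_mid [] []
```

View pics/top1.png

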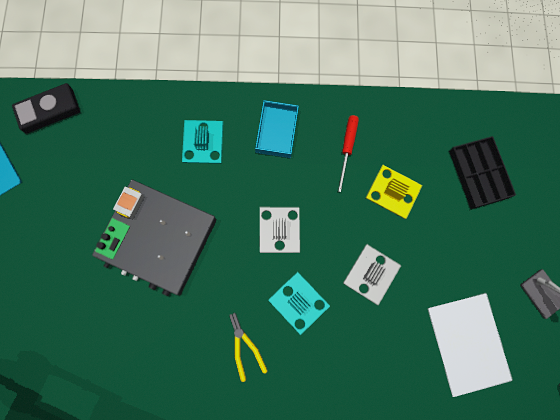

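View pics/scene1.png

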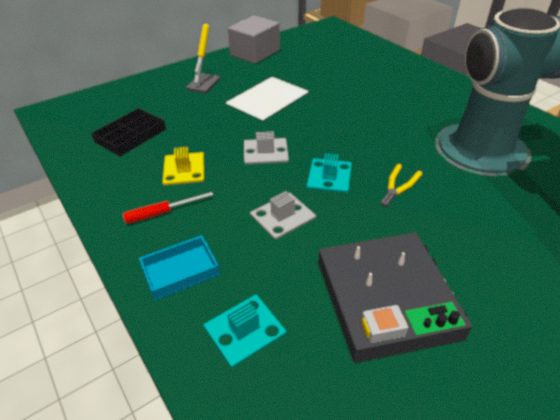

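```bash
python3 - <<'E'
from h import *
p=dict(np.load("top1.npz"));im=p["image"][:,:,::-1]
a=cv2.resize(im[200:265,245:315],None,fx=8,fy=8,interpolation=cv2.INTER_CUBIC)
b=cv2.resize(im[205:275,140:205],None,fx=8,fy=8,interpolation=cv2.INTER_CUBIC)[:520]
cv2.imwrite("pics/a.png",cv2.resize(a,(400,371)));cv2.imwrite("pics/b.png",b)
T=p["T"];g=(p["image"].min(2)).astype(float)
# plate pixels: bright low-saturation
hs=cv2.cvtColor(p["image"],cv2.COLOR_RGB2HSV)
m=((hs[...,1]<60)&(hs[...,2]>110)).astype(np.uint8);m[:200]=0;m[262:]=0;m[:,:250]=0;m[:,310:]=0
cs,hi=cv2.findContours(m,cv2.RETR_CCOMP,cv2.CHAIN_APPROX_NONE)
for c,h in zip(cs,hi[0]):
    A=cv2.contourArea(c)
    if A>15:
        M=cv2.moments(c);uv=[M['m10']/M['m00'],M['m01']/M['m00']];print(h[3],A,np.round(uv,1),atz(p,uv,T,.006)[0].round(4),cv2.minAreaRect(c))
c=cloud(p,T)
print((c[205:275:1,140:205,2]>.058).nonzero(),)
print(np.round(c[215:245:3,262:298:3,2]*1000))
E
```

```text
-1 1742.5 [279.4 229.6] [ 0.5639 -0.0943  0.006 ] ((279.5, 229.5), (45.0, 39.0), 90.0)
0 97.5 [279.3 244. ] [ 0.5288 -0.0947  0.006 ] ((279.0000305175781, 243.50003051757812), (12.020814895629883, 12.020814895629883), 45.0)
0 38.5 [284.6 230.3] [ 0.5624 -0.1071  0.006 ] ((284.5, 230.0), (18.0, 3.0), 90.0)
0 38.0 [282. 229.] [ 0.5655 -0.1007  0.006 ] ((282.0, 229.0), (20.0, 2.0), 90.0)
0 79.0 [292.2 214.6] [ 0.6015 -0.125   0.006 ] ((292.5000305175781, 214.50001525878906), (9.899494171142578, 9.899495124816895), 45.0)
0 80.5 [265.9 214.7] [ 0.5999 -0.0611  0.006 ] ((265.75, 214.75001525878906), (10.60660171508789, 9.899494171142578), 45.0)
(array([ 0,  4,  4,  5, 14, 15, 15, 15, 15, 16, 16, 16, 16, 17, 17, 17, 17,
       18, 18, 23, 27, 27, 27, 28, 28, 28, 28, 29, 29, 29, 29, 30, 37, 45,
       49, 49, 51, 51, 51, 51, 51, 52, 52, 52, 53, 53, 68]), array([ 9,  9, 36, 26, 36, 20, 21, 25, 40, 20, 21, 22, 23, 20, 21, 22, 23,
       21, 50, 49, 45, 46, 47, 45, 46, 47, 48,  9, 46, 47, 48, 63, 63,  2,
        0, 29, 18, 19, 20, 27, 36, 19, 20, 21, 19, 20, 20]))
[[-3. -2. -4.  5.  5.  7.  4.  4.  7.  2. -1.  0.]
 [ 7. -3.  2.  6. 47. 49. 48. 49. 50. -2. -1. -3.]
 [ 6.  9.  5.  7. 49. 50. 53. 49. 50.  4.  8.  5.]
 [ 5.  7.  7.  6. 50. 50. 49. 48. 48.  1.  3.  2.]
 [ 6.  4.  6.  5. 51. 49. 49. 49. 45.  9.  4.  6.]
 [ 1.  5.  9.  5. 47. 50. 50. 50. 51.  4.  6.  7.]
 [ 3.  6.  5.  5. 48. 50. 50. 46. 49.  1.  7.  5.]
 [ 6.  0.  4.  6. 45. 49. 45. 42. 45.  7.  6.  4.]
 [ 5.  5.  7.  2.  7.  4.  6.  3.  3.  2.  6.  4.]
 [ 6.  7.  7.  8.  5. -1.  1.  3.  9.  2.  6.  2.]]
```

```bash
sleep 0
```

```text
(no output)
```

View pics/b.png

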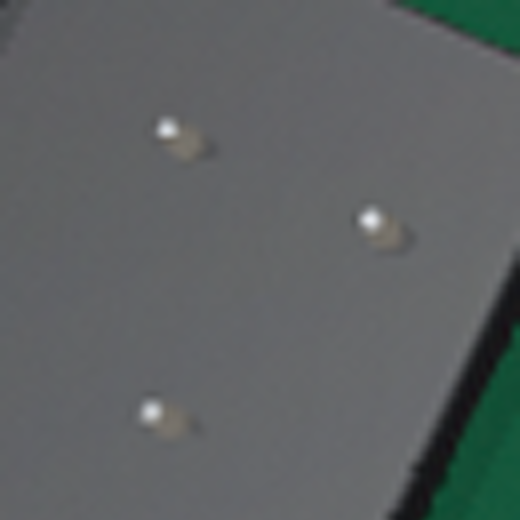

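View pics/a.png

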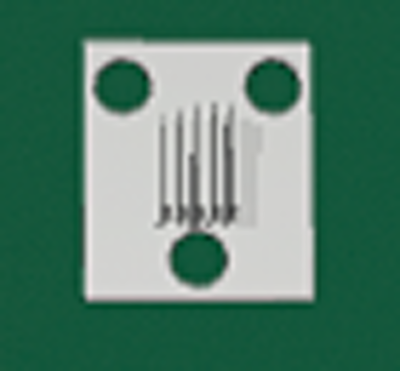

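```bash
cat >> h.py <<'E'
L=np.array([[-38,0],[36,32],[36,-32]])/1000.
def fit(W,l=L):
    W=np.asarray(W)[:,:2];wc=W.mean(0);lc=l.mean(0);H=(l-lc).T@(W-wc)
    a=np.arctan2(H[0,1]-H[1,0],H[0,0]+H[1,1]);r=np.array([[np.cos(a),-np.sin(a)],[np.sin(a),np.cos(a)]])
    t=wc-r@lc;return t,a,np.linalg.norm(W-(l@r.T+t),axis=1)
E
python3 - <<'E'
from h import *
p=dict(np.load("top1.npz"));T=p["T"]
h=atz(p,[[279.3,244],[265.9,214.7],[292.2,214.6]],T,.004);print(fit(h))
b=np.array([[152,412],[168,129],[371,219]])/8+[140,205]-.44
print(fit(atz(p,b,T,.073)))
q=dict(np.load("scene1.npz"))
cv2.imwrite("pics/c.png",cv2.resize(q["image"][230:300,330:430,::-1],None,fx=7,fy=7,interpolation=cv2.INTER_CUBIC))
for b in ([[152,412],[168,129],[371,219]],[[152,412],[371,219],[168,129]]):
  t,a,_=fit(atz(p,np.array(b)/8+[140,205]-.44,T,.073))
  r=np.array([[np.cos(a),-np.sin(a)],[np.sin(a),np.cos(a)]])
  print(a,_,proj(q,np.c_[L@r.T+t,[.073]*3],q["T"]))
s=read_state();print(R.from_rotvec(s["tcp_rot"]).as_matrix().round(3))
E
```

```text
(array([ 0.56576669, -0.09394385]), np.float64(0.02560957468007034), array([0.00140862, 0.00074964, 0.00065994]))
(array([0.52221535, 0.16148426]), np.float64(-0.3973184899807316), array([0.000182  , 0.00030705, 0.00014852]))
-0.3973184899807316 [0.000182   0.00030705 0.00014852] [[402.58931634 252.56619714]
 [370.01424652 273.2385275 ]
 [357.67481077 246.60199249]]
-0.4063107126356229 [0.00037796 0.06363326 0.06397901] [[402.68793717 252.74597005]
 [369.81190569 273.16908605]
 [357.78437725 246.48913542]]
[[-0.938  0.346  0.   ]
 [ 0.346  0.938  0.   ]
 [-0.     0.    -1.   ]]
```

View pics/c.png

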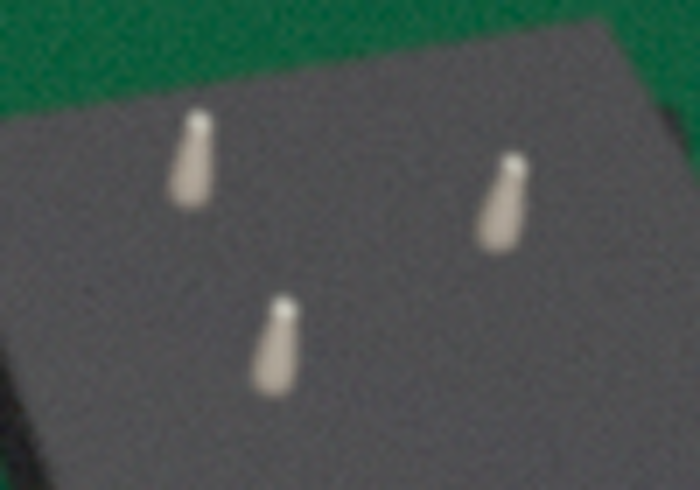

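```bash
cat >> h.py <<'E'
def goal(x,y,z,yaw):
    """yaw: world angle of sink x; tool y must lie along +90deg, z down"""
    s=read_state();Rm=R.from_rotvec(s["tcp_rot"]).as_matrix()
    d=Rm.T@(np.array([x,y,z])-s["tool_pos"])*100
    a=yaw+np.pi/2;yy=np.array([np.cos(a),np.sin(a),0]);zz=np.array([0,0,-1.]);G=np.c_[np.cross(yy,zz),yy,zz]
    print("t",round(s["time"],2),"pos",s["tool_pos"].round(4),"slide cm",d.round(2),"rot",R.from_matrix(Rm.T@G).as_rotvec().round(3),"F",s["wrist_force"].round(1),"w",round(s["width"],3),"q",s["q"].round(2))
    return s
E
python3 -c "
from h import *
goal(.566,-.094,.2,.02)"
```

```text
t 1.05 pos [0.2332 0.6334 0.2393] slide cm [-56.36 -56.76   3.93] rot [ 0.     0.    -0.373] F [0.3 0.2 1. ] w 1.0 q [ 1.18  0.26  1.6  -0.    1.27 -0.04]
```

Request:
play_rows(slide=[[-3,-3,0.3],[-6,-6,0.6],[-9,-9,0.9],[-12,-12,1.2],[-15,-15,1.5],[-18,-18,1.8],[-21,-21,2],[-24,-24,2.2],[-27,-27,2.4],[-30,-30,2.6],[-33,-33,2.8],[-36,-36,3]], delta_rot=[[0,0,-0.03],[0,0,-0.06],[0,0,-0.09],[0,0,-0.12],[0,0,-0.15],[0,0,-0.18],[0,0,-0.21],[0,0,-0.24],[0,0,-0.27],[0,0,-0.3],[0,0,-0.33],[0,0,-0.36]], hand=1, force=50)

```text
time: 2.05
tool_pos: [0.443, 0.1785, 0.2101]
tcp_rot: [-0.014, 3.14, 0.001]
wrist_force: [0.4, 0.9, -0.5]
width: 0.998
```

```bash
python3 -c "
from h import *
goal(.566,-.094,.2,.02)"
```

```text
t 2.05 pos [0.443  0.1785 0.2101] slide cm [-12.06 -27.36   1.02] rot [ 0.     0.001 -0.011] F [ 0.4  0.9 -0.5] w 0.998 q [ 0.33 -0.1   2.05  0.    1.19 -1.25]
```

Request:
play_rows(slide=[[-1.6,-3.6,0.2],[-3.2,-7.2,0.3],[-4.8,-10.8,0.4],[-6.4,-14.4,0.6],[-8,-18,0.7],[-9.6,-21.6,0.8],[-11,-25.2,1],[-12.1,-27.4,1],[-12.1,-27.4,1],[-12.1,-27.4,1]], delta_rot=[[0,0,0],[0,0,0],[0,0,0],[0,0,0],[0,0,0],[0,0,-0.01],[0,0,-0.01],[0,0,-0.01],[0,0,-0.01],[0,0,-0.01]])

```text
time: 2.88
tool_pos: [0.5667, -0.0957, 0.2]
tcp_rot: [-0.025, 3.141, 0.001]
wrist_force: [-0.7, 1.2, 0.6]
width: 0.998
```

```bash
python3 - <<'E'
from h import *
s=goal(.566,-.094,.024,.02)
p=read_camera("wrist");save(p,"w2.png");T=ext(p,s);np.savez("w2.npz",T=T,**{k:v for k,v in p.items() if k!="shot"})
hs=cv2.cvtColor(p["image"],cv2.COLOR_RGB2HSV)
m=((hs[...,0]>55)&(hs[...,0]<95)&(hs[...,1]>90)).astype(np.uint8)
cs,hi=cv2.findContours(m,cv2.RETR_CCOMP,cv2.CHAIN_APPROX_NONE)
for c in cs:
    A=cv2.contourArea(c)
    if 200<A<20000:
        M=cv2.moments(c);uv=[M['m10']/M['m00'],M['m01']/M['m00']];print(A,np.round(uv,1),atz(p,uv,T,.003)[0].round(4))
for x in landmark_of("sink_mid",p): print(x,atz(p,x["at"],T,.025))
E
```

```text
t 2.88 pos [ 0.5667 -0.0957  0.2   ] slide cm [ 0.08  0.16 17.6 ] rot [ 0.001  0.001 -0.004] F [-0.7  1.2  0.6] w 0.998 q [-0.21  0.1   1.87  0.    1.17 -1.8 ]
1058.0 [ 82.7 406.5] [ 0.8533 -0.3369  0.003 ]
1072.5 [475.2 406.2] [0.8448 0.1565 0.003 ]
362.0 [ 11. 321.] [ 0.7312 -0.4023  0.003 ]
262.5 [312.4 217.6] [ 0.6001 -0.0597  0.003 ]
267.5 [250.8 218. ] [ 0.6016 -0.1239  0.003 ]
337.0 [281.4 145.4] [ 0.5265 -0.0934  0.003 ]
281.0 [ 29.1 110. ] [ 0.4964 -0.337   0.003 ]
378.5 [61.  31.7] [ 0.4275 -0.2955  0.003 ]
11142.5 [281.6 181.3] [ 0.5622 -0.0925  0.003 ]
{'at': [278.6, 188.9], 'conf': 0.96} [[ 0.56537696 -0.095493    0.025     ]]
{'at': [24.1, 68.1], 'conf': 0.57} [[ 0.4612969  -0.31921157  0.025     ]]
{'at': [8.3, 279.8], 'conf': 0.56} [[ 0.66629696 -0.37455937  0.025     ]]
```

View pics/w2.png

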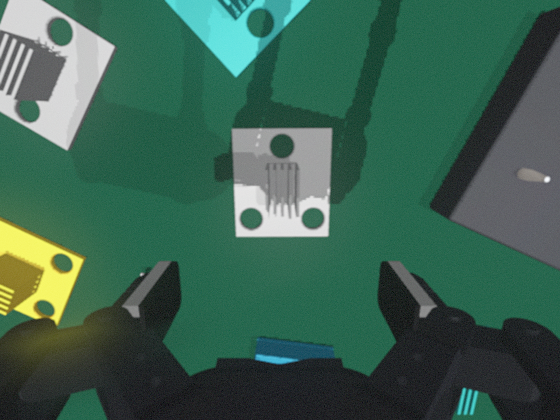

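Request:
play_rows(slide=[[0.1,0.1,2],[0.2,0.2,5],[0.2,0.3,8],[0.2,0.3,11],[0.2,0.3,13.5],[0.2,0.3,15.5],[0.2,0.3,16.8],[0.2,0.3,17.5],[0.2,0.3,17.5],[0.2,0.3,17.5]], delta_rot=[[0,0,0],[0,0,0],[0,0,0],[0,0,0],[0,0,0],[0,0,0],[0,0,0],[0,0,0],[0,0,0],[0,0,0]])

```text
time: 3.82
tool_pos: [0.5645, -0.0903, 0.0257]
tcp_rot: [-0.031, 3.14, 0.002]
wrist_force: [0.5, 0.7, 0.6]
width: 1.001
```

```bash
python3 - <<'E'
from h import *
s=goal(.565,-.093,.024,.022)
E
```

```text
t 3.82 pos [ 0.5645 -0.0903  0.0257] slide cm [-0.04 -0.27  0.17] rot [ 0.001  0.001 -0.002] F [0.5 0.7 0.6] w 1.001 q [-0.2   0.29  2.    0.    0.84 -1.79]
```

Request:
play_rows(slide=[[0,-0.2,0.1],[0,-0.2,0.1],[0,-0.2,0.1],[0,-0.2,0.1],[0,-0.2,0.1],[0,-0.2,0.1],[0,-0.2,0.1],[0,-0.2,0.1],[0,-0.2,0.1],[0,-0.2,0.1],[0,-0.2,0.1]], delta_rot=[[0,0,0],[0,0,0],[0,0,0],[0,0,0],[0,0,0],[0,0,0],[0,0,0],[0,0,0],[0,0,0],[0,0,0],[0,0,0]], hand=0, force=60)

```text
time: 4.73
tool_pos: [0.5654, -0.0926, 0.0256]
tcp_rot: [-0.031, 3.139, 0.001]
wrist_force: [-0.0, -1.0, 6.5]
width: 0.343
```

```bash
python3 - <<'E'
from h import *
s=goal(.565,-.093,.15,.022)
E
```

```text
t 4.73 pos [ 0.5654 -0.0926  0.0256] slide cm [  0.    -0.04 -12.44] rot [ 0.     0.003 -0.002] F [-0.  -1.   6.5] w 0.343 q [-0.21  0.29  2.    0.    0.84 -1.8 ]
```

Request:
play_rows(slide=[[0,0,-0.3],[0,0,-1],[0,0,-2.5],[0,0,-4.5],[0,0,-7],[0,0,-9.5],[0,0,-11.5],[0,0,-12.5],[0,0,-12.5],[0,0,-12.5]], delta_rot=[[0,0,0],[0,0,0],[0,0,0],[0,0,0],[0,0,0],[0,0,0],[0,0,0],[0,0,0],[0,0,0],[0,0,0]])

```text
time: 5.57
tool_pos: [0.5648, -0.0925, 0.1504]
tcp_rot: [-0.031, 3.139, 0.001]
wrist_force: [-0.7, 0.6, -3.0]
width: 0.34
```

```bash
python3 - <<'E'
from h import *
s=goal(.522,.1615,.15,-.397)
p=read_camera("wrist");save(p,"w3.png");T=ext(p,s);np.savez("w3.npz",T=T,**{k:v for k,v in p.items() if k!="shot"})
q=read_camera("scene");save(q,"s3.png")
E
```

```text
t 5.57 pos [ 0.5648 -0.0925  0.1504] slide cm [ 3.78 25.48  0.04] rot [0.001 0.003 0.416] F [-0.7  0.6 -3. ] w 0.34 q [-0.21  0.14  1.92  0.    1.08 -1.8 ]
```

View pics/w3.png

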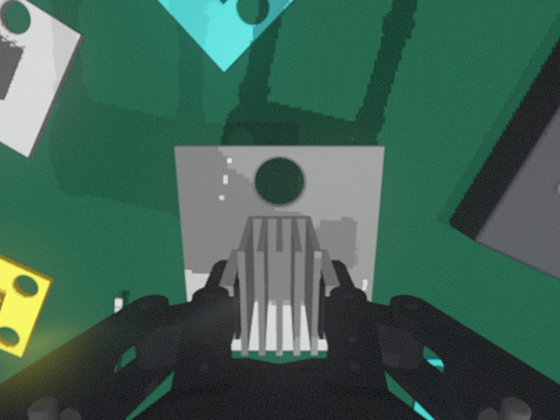

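View pics/s3.png

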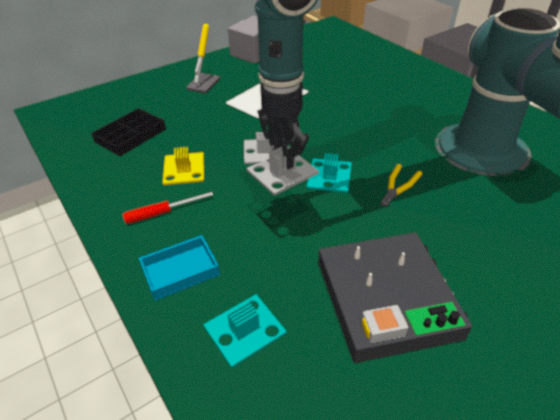

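```bash
python3 - <<'E'
from h import *
p=dict(np.load("w3.npz"));T=p["T"]
W=np.r_[atz(p,[[279,180.5]],T,.1295),atz(p,[[176,147],[384,147]],T,.130)]
print(W);s=read_state()
print(s["tool_pos"]); W=W[:,:2]
l=np.array([[-38,0],[-55,-48],[-55,48]])/1000
print(fit(W,l))
E
```

```text
[[ 0.5259039  -0.09283217  0.1295    ]
 [ 0.51111658 -0.14047995  0.13      ]
 [ 0.50917763 -0.04489013  0.13      ]]
[ 0.56348269 -0.09229713  0.14856113]
(array([ 0.56472364, -0.09178832]), np.float64(0.01917202459373969), array([0.00088483, 0.0005825 , 0.00036613]))
```

Request:
play_rows(slide=[[0.2,1,0],[0.5,3,0],[0.8,5.6,0],[1.2,8.4,0],[1.7,11.4,0],[2.1,14.4,0],[2.6,17.4,0],[3,20.2,0],[3.4,22.6,0],[3.6,24.4,0],[3.8,25.4,0],[3.8,25.4,0]], delta_rot=[[0,0,0.02],[0,0,0.05],[0,0,0.09],[0,0,0.14],[0,0,0.19],[0,0,0.24],[0,0,0.29],[0,0,0.33],[0,0,0.37],[0,0,0.4],[0,0,0.415],[0,0,0.415]])

```text
time: 6.67
tool_pos: [0.5186, 0.1626, 0.1467]
tcp_rot: [-0.613, -3.076, -0.0]
wrist_force: [-0.6, 0.4, -2.3]
width: 0.34
```

```bash
python3 - <<'E'
from h import *
s=goal(.522,.161,.1,-.397)
p=read_camera("wrist");save(p,"w4.png");T=ext(p,s);np.savez("w4.npz",T=T,**{k:v for k,v in p.items() if k!="shot"})
q=read_camera("scene");cv2.imwrite("pics/s4.png",cv2.resize(q["image"][120:380,260:500,::-1],None,fx=2.3,fy=2.3))
E
```

```text
t 6.67 pos [0.5186 0.1626 0.1467] slide cm [-0.4  -0.02  4.67] rot [-0.001 -0.005  0.004] F [-0.6  0.4 -2.3] w 0.34 q [ 0.26  0.1   1.98  0.    1.07 -0.92]
```

View pics/w4.png

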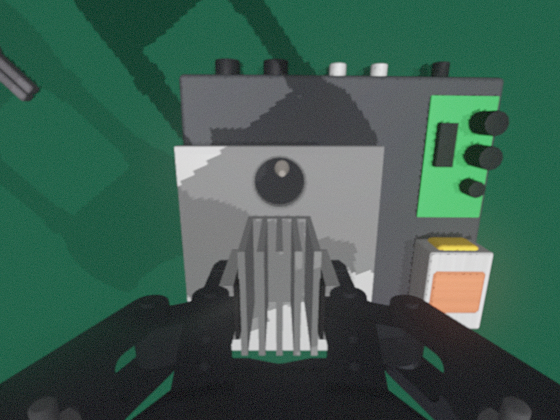

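View pics/s4.png

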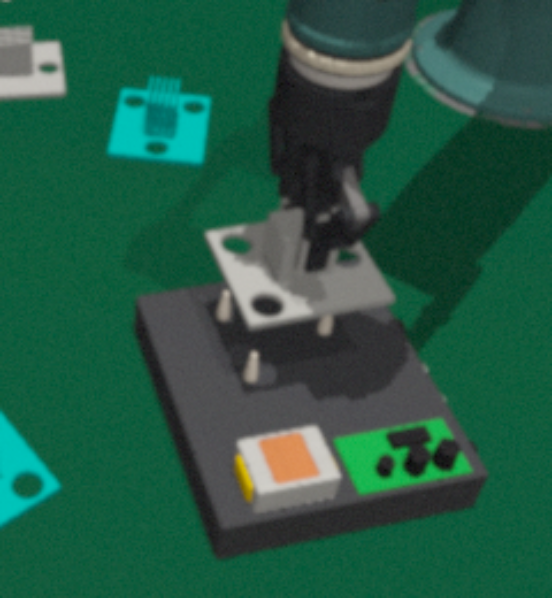

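```bash
python3 - <<'E'
from h import *
p=dict(np.load("w4.npz"));T=p["T"]
g=np.array([.5222,.1615]);a=-.397;r=np.array([[np.cos(a),-np.sin(a)],[np.sin(a),np.cos(a)]])
e=r@L[0]+g
w=atz(p,[283.5,173.5],T,.045)[0];t=atz(p,[282,164],T,.073)[0]
print("post expected",e,"tip seen",t)
h=atz(p,[279.3,180.5],T,.1467-.021)[0];print("hole now",h, "in seat axes err", r.T@(h[:2]-e),r.T@(h[:2]-t[:2]))
cv2.imwrite("pics/w4c.png",cv2.resize(p["image"][140:220,240:320,::-1],None,fx=6,fy=6))
E
```

```text
post expected [0.48715545 0.17619283] tip seen [0.48270762 0.17980762 0.073     ]
hole now [0.48270019 0.17797739 0.1257    ] in seat axes err [-4.79876039e-03 -7.68712507e-05] [ 0.00070081 -0.00169076]
```

View pics/w4c.png

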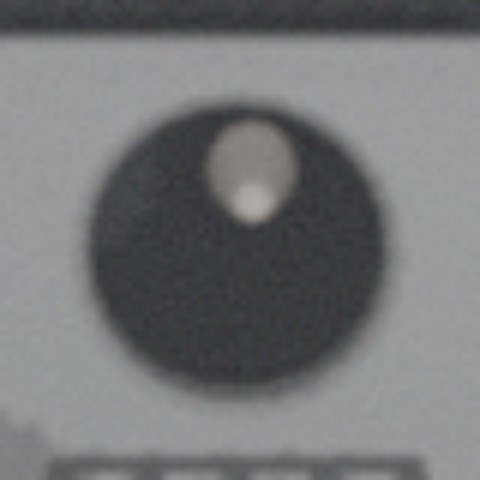

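```bash
python3 - <<'E'
from h import *
p=dict(np.load("w4.npz"));T=p["T"]
a=-.397;r=np.array([[np.cos(a),-np.sin(a)],[np.sin(a),np.cos(a)]])
t=atz(p,[281.4,173.3],T,.073)[0];b=atz(p,[281.6,168],T,.045)[0]
h=atz(p,[279.3,180.5],T,.1467-.021)[0]
print(t,b,"hole-tip seat axes",r.T@(h-t)[:2]*1000,r.T@(h-b)[:2]*1000)
E
```

```text
[0.48799533 0.17722405 0.073     ] [0.48883052 0.17722    0.045     ] hole-tip seat axes [-5.17460032 -1.35262898] [-5.94639545 -1.67182133]
```

Request:
play_rows(slide=[[-0.2,0,0.4],[-0.4,0.1,1.2],[-0.5,0.1,2.2],[-0.5,0.1,3],[-0.5,0.1,3.5],[-0.5,0.1,3.5],[-0.5,0.1,3.5]], delta_rot=[[0,0,0],[0,-0.003,0.004],[0,-0.005,0.004],[0,-0.005,0.004],[0,-0.005,0.004],[0,-0.005,0.004],[0,-0.005,0.004]])

```text
time: 7.35
tool_pos: [0.5238, 0.1593, 0.1114]
tcp_rot: [-0.621, -3.08, 0.004]
wrist_force: [-0.3, 0.8, -2.6]
width: 0.342
```

```bash
python3 - <<'E'
from h import *
s=goal(.5224,.162,.071,-.397)
p=read_camera("wrist");T=ext(p,s);np.savez("w5.npz",T=T,**{k:v for k,v in p.items() if k!="shot"})
a=cv2.resize(p["image"][140:220,240:320,::-1],(500,500))
q=read_camera("scene");b=cv2.resize(q["image"][190:300,320:430,::-1],(500,500))
cv2.imwrite("pics/w5.png",cv2.resize(np.hstack([a,b]),(800,400)))
E
```

```text
t 7.35 pos [0.5238 0.1593 0.1114] slide cm [0.23 0.2  4.04] rot [-0.002  0.    -0.001] F [-0.3  0.8 -2.6] w 0.342 q [ 0.25  0.14  2.   -0.    1.   -0.92]
```

View pics/w5.png

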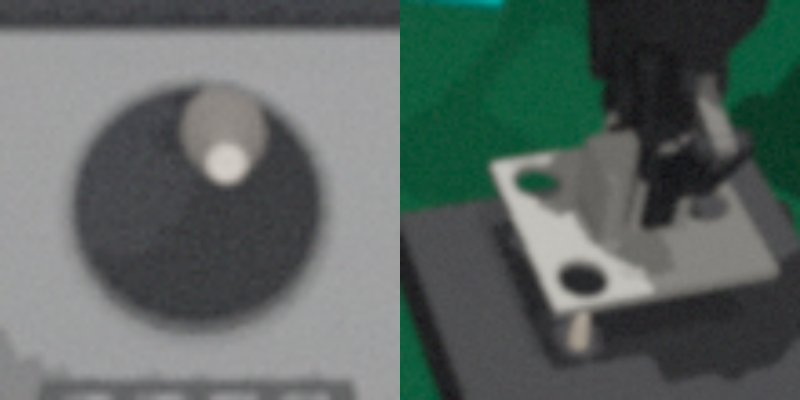

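```bash
python3 - <<'E'
from h import *
p=dict(np.load("w5.npz"));T=p["T"]
a=-.397;r=np.array([[np.cos(a),-np.sin(a)],[np.sin(a),np.cos(a)]])
t=atz(p,[285,172.3],T,.073)[0];b=atz(p,[284.2,166.3],T,.045)[0]
h=atz(p,[279.2,180.8],T,.1114-.021)[0]
print(t,b,h,"hole-tip seat axes",r.T@(h-t)[:2]*1000,r.T@(h-b)[:2]*1000)
# predicted tip and hole pixels for candidate
g=np.array([.5222,.1615]);e=r@L[0]+g
print(proj(p,[[*e,.073],[*e,.045]],T))
E
```

```text
[0.48813199 0.1779544  0.073     ] [0.48901523 0.17751963 0.045     ] [0.48805474 0.17473035 0.0904    ] hole-tip seat axes [ 1.17535173 -3.00316878] [ 0.19270047 -2.94372471]
[[281.1733724  171.88276431]
 [280.99132356 164.31550932]]
```

Request:
play_rows(slide=[[0.05,0.15,0.2],[0.05,0.25,0.6],[0.05,0.25,1.2],[0.05,0.25,1.8],[0.05,0.25,2.2],[0.05,0.25,2.2],[0.05,0.25,2.2]], delta_rot=[[0,0,0],[0,0,0],[0,0,0],[0,0,0],[0,0,0],[0,0,0],[0,0,0]])

```text
time: 8.03
tool_pos: [0.5246, 0.162, 0.0898]
tcp_rot: [0.621, 3.079, -0.003]
wrist_force: [0.8, -0.2, -3.1]
width: 0.342
```

```bash
python3 - <<'E'
from h import *
s=goal(.5235,.1615,.071,-.397)
p=read_camera("wrist");T=ext(p,s);np.savez("w6.npz",T=T,**{k:v for k,v in p.items() if k!="shot"})
a=cv2.resize(p["image"][140:220,240:320,::-1],(500,500))
q=read_camera("scene");b=cv2.resize(q["image"][190:300,320:430,::-1],(500,500))
cv2.imwrite("pics/w6.png",cv2.resize(np.hstack([a,b]),(800,400)))
E
```

```text
t 8.03 pos [0.5246 0.162  0.0898] slide cm [ 0.08 -0.09  1.88] rot [-0.002  0.001 -0.001] F [ 0.8 -0.2 -3.1] w 0.342 q [ 0.26  0.17  2.01 -0.    0.96 -0.92]
```

View pics/w6.png

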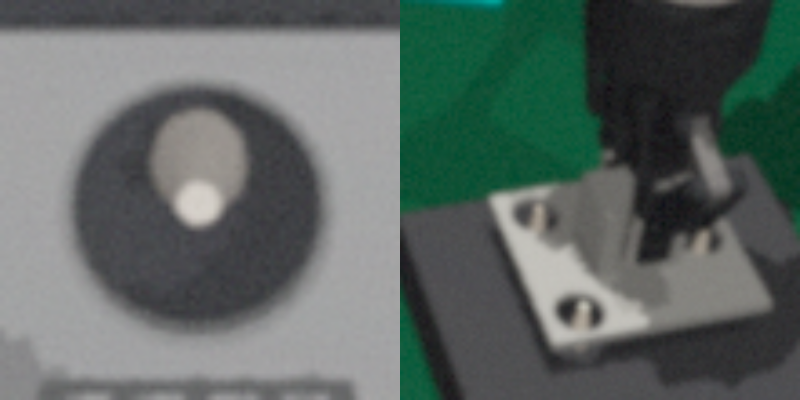

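Request:
play_rows(slide=[[0,0,0.3],[0,0,0.7],[0,0,1.1],[0,0,1.4],[0,0,1.6],[0,0,1.75],[0,0,1.85],[0,0,1.9],[0,0,1.9],[0,0,1.9]], delta_rot=[[0,0,0],[0,0,0],[0,0,0],[0,0,0],[0,0,0],[0,0,0],[0,0,0],[0,0,0],[0,0,0],[0,0,0]])

```text
time: 8.97
tool_pos: [0.5254, 0.1622, 0.0716]
tcp_rot: [0.62, 3.077, -0.002]
wrist_force: [-0.8, 0.5, -2.2]
width: 0.339
```

```bash
python3 - <<'E'
from h import *
s=goal(.5235,.1615,.071,-.397)
p=read_camera("wrist");T=ext(p,s)
a=cv2.resize(p["image"][140:220,240:320,::-1],(500,500))
q=read_camera("scene");b=cv2.resize(q["image"][190:300,320:430,::-1],(500,500))
cv2.imwrite("pics/w7.png",cv2.resize(np.hstack([a,b]),(800,400)))
E
```

```text
t 8.97 pos [0.5254 0.1622 0.0716] slide cm [ 0.15 -0.14  0.06] rot [-0.001  0.002 -0.001] F [-0.8  0.5 -2.2] w 0.339 q [ 0.26  0.19  2.03 -0.    0.92 -0.92]
```

View pics/w7.png

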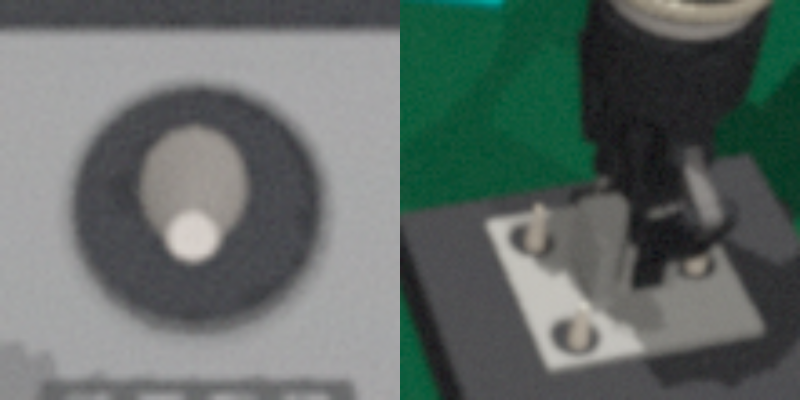

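Request:
play_rows(slide=[[0,0,0.1],[0,0,0.15],[0,0,0.2],[0,0,0.2],[0,0,0.2]], delta_rot=[[0,0,0],[0,0,0],[0,0,0],[0,0,0],[0,0,0]])

```text
time: 9.48
tool_pos: [0.5257, 0.1623, 0.0706]
tcp_rot: [0.62, 3.077, -0.001]
wrist_force: [-2.2, -0.2, 5.6]
width: 0.339
```

Request:
play_rows(slide=[[0,0,0],[0,0,0],[0,0,0],[0,0,0],[0,0,0],[0,0,0],[0,0,0],[0,0,0]], delta_rot=[[0,0,0],[0,0,0],[0,0,0],[0,0,0],[0,0,0],[0,0,0],[0,0,0],[0,0,0]], hand=0.9)

```text
time: 10.15
tool_pos: [0.5257, 0.1623, 0.0706]
tcp_rot: [0.62, 3.077, -0.001]
wrist_force: [0.9, -0.5, -0.5]
width: 0.903
```

Request:
play_rows(slide=[[0,0,-0.5],[0,0,-1.5],[0,0,-3.5],[0,0,-6],[0,0,-9],[0,0,-12],[0,0,-14],[0,0,-15],[0,0,-15],[0,0,-15]], delta_rot=[[0,0,0],[0,0,0],[0,0,0],[0,0,0],[0,0,0],[0,0,0],[0,0,0],[0,0,0],[0,0,0],[0,0,0]])

```text
time: 10.98
tool_pos: [0.5254, 0.1625, 0.2209]
tcp_rot: [0.62, 3.076, -0.001]
wrist_force: [1.1, -0.7, -0.7]
width: 0.901
```

```bash
python3 - <<'E'
from h import *
s=goal(.5235,.1615,.071,-.397)
p=read_camera("wrist");save(p,"w8.png");T=ext(p,s)
q=read_camera("scene");save(q,"s8.png")
c=cloud(q,ext(q));b=c[200:330,320:470].reshape(-1,3);d=b[:,:2]-[.5235,.162]
a=-.397;r=np.array([[np.cos(a),-np.sin(a)],[np.sin(a),np.cos(a)]]);l=d@r
m=(abs(l[:,0])<50)&(abs(l[:,1])<44)&(abs(b[:,2]-.05)<.012)
m&=(abs(l[:,0])<.05)&(abs(l[:,1])<.044)&~((abs(l[:,0])<.027)&(abs(l[:,1])<.02))
A=np.c_[l[m],np.ones(m.sum())];print(m.sum(),np.linalg.lstsq(A,b[m,2],rcond=None)[0])
E
```

```text
t 10.98 pos [0.5254 0.1625 0.2209] slide cm [ 0.19 -0.17 14.99] rot [ 0.     0.004 -0.001] F [ 1.1 -0.7 -0.7] w 0.901 q [ 0.26  0.04  1.9  -0.    1.2  -0.92]
1163 [-0.00750239  0.00794818  0.04992405]
```

View pics/w8.png

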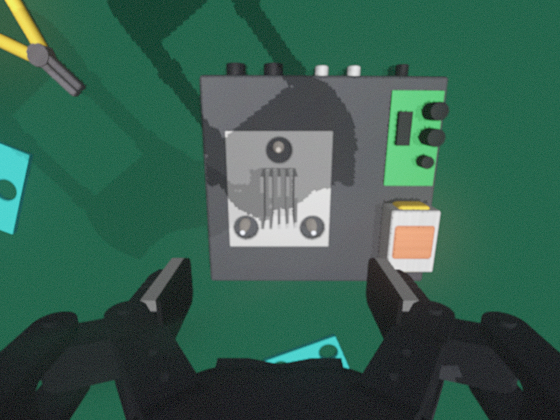

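View pics/s8.png

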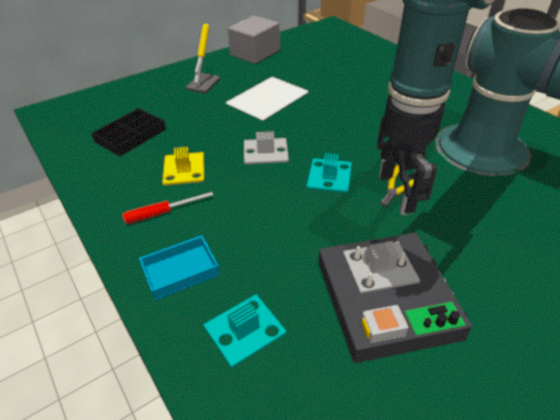

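The wrist picture shows the sink on the deck, with posts in all three holes at (279,149), (246,227) and (312,227). The plate top measures z ≈ 0.050 and is level. The spare is still at (266,149) in the scene view. I'm handing the job in.

```bash
python3 -c "
from workcell import *
print(finish_job())"
```

```text
the job is handed in; nothing more can be done
None
```

The three-hole heat sink is fitted on the chassis, released and lying flat on the deck, and the job is handed in; it reported no verdict. I gripped the sink across its fins, lifted it, turned it about 0.42 rad clockwise, slid it down over the three posts in the grip until it touched the deck, then released and backed off. It took about 11 s of the 38 s.

**Last checks:**
- **Fit:** the wrist picture shows a post in each of the three holes.
- **Depth and level:** the plate top measures about 0.050 m, where 0.051 m is full depth. Tilt is about 0.01 rad.
- **Release:** the gripper is open 15 cm above the release height, and the wrist force is near zero.
- **Spare:** the two-hole sink looks unmoved in the scene camera. I did not measure its position again.

**Disagreement:** the top and wrist cameras differed by about 2 mm on the post position. I went by the wrist view, which shows hole and post together. The final tool position is about 3 to 4 mm from the top camera's estimate of the seat, within the 14 mm tolerance.

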